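# Strip down the instrument case for washing

## Task

Strip the steel instrument case down for washing, in order: push the catch out of the way of the lid, push the lid back along its rails to the far stop, lift the upper tray out and set it down flat, square in the middle of the shallow steel dish, then lift out the lower tray and set it down in the middle of the rubber mat. Leave the catch swung open and the lid back, set the trays down without dropping them, let go of everything, and do not push about or knock over the other things on the bench.

Things in the scene. Friction and masses are not known exactly. Their poses are not given: they have to be found in the camera images.
- case: fixed steel case; origin: centre of the underside of its well, +x from the well along the lid's runway (away from the robot). mm: well inside 120 (x) by 100 (y), floor 6 up, rim and runway deck 72 up; stops 81 high across x = -68 and +194; side rails at y = +-52 to 64, tops 81 up, whose lips hold the lid's edges down: it slides along x but cannot be lifted. Overall x -70 to 198, y +-64
- catch (a joint): angle (rad) of the catch: steel strut 8 wide, 14 tall (86 to 100 mm up), 68 mm from its upright pivot to its tip. 0 (a stop; starts at 0 to 0.2): it points from the pivot to case direction (-62, -28) and blocks the lid's handle. Grows, to 1.9, as the tip is pushed to the case's +y side, clockwise from above; over 0.6 clears the lid. Stays where left; 1 N moves it; pushing the lid cannot
- catch_tip (a point): centre of the catch's rounded tip (radius 6 mm), 93 mm above the bench
- catch_pivot (a point): the catch's pivot on the left (+y) rail, at (+50, +58) mm in the case's frame, 93 mm above the bench
- lid_handle (a point): centre of the lid's handle, an upright plate 4 (x) by 80 (y) by 32 mm, 76 to 108 mm above the bench, on an aluminium lid plate 128 (x) by 110 (y) by 4 mm whose centre is 30 mm to +x of it and whose top is 76 mm up. 1 to 3 N slide it. In the case's frame the handle is at x = -30 mm shut, x = +100 mm at the far stop. Axes as the case's
- upper_grip (a point): middle of the upper tray's grip: hollow upright box 26 (x) by 44 (y) mm, closed on top, in the tray's centre; point 17 mm below its top, 17 mm above the tray's underside. Steel tray 108 (x) by 88 (y) mm, rim 13 mm high, about 0.22 kg, resting on the lower tray's rim with the grip as a cap over the lower tray's fin (4 mm play): lift straight up at least 26 mm. Axes as the tray's
- lower_grip (a point): middle of the lower tray's fin: upright plate 10 (x) by 28 (y) mm in the tray's centre; point 26 mm below its top, 26 mm above the tray's underside. Steel tray 108 (x) by 88 (y) by 26 mm high, about 0.25 kg, on the floor of the well. The fin is hidden inside the upper tray's grip until that is lifted off. Axes as the tray's
- dish: shallow open steel dish, fixed, 158 (x) by 128 (y) by 14 mm high, walls 4 mm, inner floor 4 mm up, so 150 by 120 mm inside; origin at the centre of its underside. It lies to the left or the right of the case
- mat: flat dark rubber mat, fixed, 170 (x) by 140 (y) by 4 mm thick; origin at the centre of its underside. It lies on the side of the case where the dish is not
- jar_a: bystander: amber glass jar, diameter 38, height 56 mm, close to the case's left side; origin at the centre of its underside
- jar_b: bystander: white jar, diameter 36, height 50 mm, close to the case's right side; origin at the centre of its underside
- cup: bystander: white plastic cup, diameter 66, height 62 mm, near the robot; origin at the centre of its underside
- mirror: bystander: mouth mirror lying on the bench, 170 mm long along its x, 8 mm high; origin near its middle, on the bench
- spray: bystander: blue trigger spray bottle, diameter 66, height 230 mm, beyond the dish or mat; origin at the centre of its underside
- can: bystander: can, diameter 54, height 125 mm, beyond the dish or mat; origin at the centre of its underside
Not all that is in view belongs to the job. Of the things that look like the part that bears lid_handle, the smaller one is meant.

How it is judged:
By the outcome, as a careful person would: the job done as asked, in the order asked, and still so for the second after the job is handed in, with the robot touching nothing.
It also fails if it takes over 69 s, if anything falls off the work surface, if the arm or the gripper's body presses on something with over 40 N, if the wrist force passes 120 N, or if a joint passes its speed limit or range.

## Robot

A 7-joint arm with a two-finger parallel gripper is mounted at the origin on the work surface. World frame = base frame: x ahead of the robot, y to its left, z up, the work surface at z = 0. Lengths are in m, angles in rad, forces in N, time in s.
With the tool pointing down it reaches from about 0.4 to 0.85 m from the base axis. Payload 6.9 kg.
Tool frame: the origin (TCP) lies midway between the tips of the shut fingers; the grasp point (between the pads) lies behind it (ctrl.pinch_z is the z of the grasp point in the tool frame, in m); z points along the fingers, y is the line along which they close (so a half turn about z gives the same grasp; the last joint's range is limited). The gripper opens to 85 mm and grips with 20 to 120 N. Pads are 22 mm wide; open, the fingers measure 114 mm over their backs; the gripper's body (76 mm by 85 mm) begins 54 mm behind the grasp point. The pads swing forward as they close: fully open they stand 13 mm farther back than shut.
Start: joints at [1.351, 0.507, -0.238, 1.5, 0.126, 1.149, -0.155], TCP at [0.2, -0.592, 0.231] pointing down, gripper open.
Joint ranges: [-3.08, 3.08], [-0.24, 2.05], [-1.43, 1.35], [0, 2.5], [-1.52, 4.66], [0.17, 1.96], [-2.89, 2.89]. Speed limits (rad/s): [2.39, 2.39, 3.14, 3.14, 3.14, 3.14, 3.14].

## Interface

Orientations are given as a unit quaternion [w, x, y, z].
In Python, from station import ctrl, get_state, vision, ticket, models gives the robot as it stands. Calls block until the motion is done:
- ctrl.movep(position, orientation): joint-space move of the TCP to a pose.
- ctrl.movel(position, frame=None, max_speed=0.15): straight line of the TCP; frame=None keeps the orientation; max_speed is the mean speed in m/s.
- ctrl.set_joints(angles): joint-space move.
- ctrl.ungrasp() and ctrl.close_gripper(force=None): open the fingers fully, or close them until they stop; force is the grip in N (None keeps the last).
- ctrl.pause(seconds).
- ctrl.ik(position, orientation): joint angles nearest the present ones, or None.
- get_state(): the state.
- vision.grab_frame(name): name is "scene" or "top" or "wrist"; returns (picture, depth): 400x640x3 uint8, blue, green, red; 400x640 float32, m along the optical axis (not along the pixel's ray), 0 where there is no reading.
- vision.camera_info(name): a dict with "mtx" (3x3 intrinsics, pixels), "R" (3x3) and "t" (3): a world point X has camera coordinates R X + t; the wrist camera has in their place "hand_eye" (4x4, takes a point from camera to tool coordinates, whose origin is the TCP and whose axes are the flange's). Camera axes: x right, y down, z forward; pixel columns grow to the right and rows downward; lengths in m; the calibration is good to about 2 mm. A picture is of the moment at which its call begins: read the wrist's pose just before it. camera_info takes no time and is no camera call.
A pose or a line that the arm cannot do raises ctrl.Unreachable and nothing moves.
- ticket.close_job(): hands the job in; it is judged then, once.
Trained networks look in the newest picture that a camera, given by its name, has taken for a name from the list of things; names that differ only in an ending like _2 or _b are one class to them, and where a whole thing is asked for, a point or a joint stands for the part that bears it (a point fixed in the world has none). Each returns a list of dicts, best first, with "p" (0 to 1); they miss things now and then, are a little off and sometimes report something else, mostly with a low value. They report only what shows in the picture. A call takes as long as a camera call. They do not tell look-alikes from the thing itself.
- models.recognise(camera, target): "point" ([column, row] in pixels, amid what is visible of it).
- models.masks_of(camera, target): "mask" (400x640 bool, what is visible of it) and "point" ([column, row] in pixels, amid what is visible of it).
The state is a dict: "time": time; "qpos": joint angles; "qd": joint speeds; "tau": joint torques, N m; "tcp_pos": TCP position; "eef_rot": TCP orientation; "contact_force": force on the tool from outside, world axes, zero at the start; "wrist_torque": the same for the moment, N m; "width": finger opening in m; "gripper_force": force on a finger pad.
Only numpy, scipy, OpenCV 4.12 (cv2) and the standard library are available. Lean on these libraries where they do the work, as an engineer would, in place of code of your own. Each camera call takes 0.05 s, during which the arm holds its last target. There are 200 camera calls.

## Working session

There is one attempt and no reset: what is moved stays moved. The work goes in short steps, each a Python script; the robot and the scene stay as the last script left them, time stands still between calls to the robot, and variables do not carry over. Pictures are saved under pics/ and viewed, at most 10 in all, crops included, and the job is handed in when it is done.

```bash
ls; mkdir -p pics; cat > h.py <<'E'
import numpy as np, cv2
from station import ctrl, get_state, vision, ticket, models
from scipy.spatial.transform import Rotation as Ro
def world(cam,uv,depth,st=None):
    i=vision.camera_info(cam);K=np.array(i["mtx"])
    uv=np.atleast_2d(uv).astype(float);d=np.atleast_1d(depth)
    p=np.c_[(uv[:,0]-K[0,2])/K[0,0]*d,(uv[:,1]-K[1,2])/K[1,1]*d,d]
    if "R" in i: return (p-np.array(i["t"]))@np.array(i["R"])
    H=np.array(i["hand_eye"]);p=p@H[:3,:3].T+H[:3,3]
    q=st["eef_rot"];R=Ro.from_quat([q[1],q[2],q[3],q[0]]).as_matrix()
    return p@R.T+np.array(st["tcp_pos"])
def cloud(cam,mask,dep,st=None):
    m=mask&(dep>0);r,c=np.nonzero(m)
    return world(cam,np.c_[c,r],dep[m],st)
def down(yaw): # tool pointing down, tool y axis along world angle yaw+90deg ; tool x along yaw
    R=Ro.from_euler('z',yaw)*Ro.from_euler('x',np.pi); q=R.as_quat(); return [q[3],q[0],q[1],q[2]]
E
python3 - <<'E'
from h import *
s=get_state();print(s["time"],s["eef_rot"],s["tcp_pos"],ctrl.pinch_z)
for c in("top","scene"):
    im,d=vision.grab_frame(c);cv2.imwrite(f"pics/{c}0.png",im);np.save(f"{c}.npy",d)
    for t in["case","catch","catch_tip","lid_handle","dish","mat","jar_a","cup","mirror","spray","can"]:
        for r in models.masks_of(c,t)[:3]:
            if r["p"]<.2: continue
            m=r["mask"];p=cloud(c,m,d)
            print(c,t,round(r["p"],2),np.round(r["point"]),m.sum(),np.round(np.median(p,0),3) if len(p) else "",np.round(np.percentile(p,[2,98],axis=0),3).tolist() if len(p) else "")
E
```

```text
pics
0.0 [-8.80505904e-04  9.86757299e-01  1.62201217e-01 -1.50425321e-04] [ 0.19981612 -0.59165672  0.23043205] -0.0187
top case 0.67 [300. 170.] 2882 [ 0.6   -0.035  0.074] [[0.425, -0.097, 0.001], [0.687, 0.034, 0.101]]
top catch 0.51 [278. 197.] 121 [0.513 0.019 0.101] [[0.474, 0.006, 0.076], [0.551, 0.034, 0.106]]
top catch 0.36 [367. 290.] 165 [ 0.281 -0.236  0.008] [[0.227, -0.294, 0.001], [0.34, -0.189, 0.012]]
top lid_handle 0.91 [297. 208.] 1648 [ 0.489 -0.03   0.077] [[0.429, -0.078, 0.072], [0.552, 0.021, 0.108]]
top lid_handle 0.81 [470. 274.] 3617 [ 0.321 -0.515  0.007] [[0.227, -0.603, 0.001], [0.417, -0.428, 0.051]]
top dish 0.76 [387. 222.] 2419 [ 0.474 -0.288  0.005] [[0.397, -0.351, -0.001], [0.551, -0.223, 0.017]]
top dish 0.54 [191. 201.] 2715 [0.508 0.285 0.005] [[0.427, 0.215, -0.001], [0.592, 0.356, 0.01]]
top mat 0.94 [191. 203.] 2701 [0.509 0.285 0.005] [[0.427, 0.215, -0.001], [0.592, 0.356, 0.01]]
top jar_a 0.72 [332. 212.] 144 [ 0.488 -0.127  0.049] [[0.474, -0.143, 0.009], [0.505, -0.111, 0.055]]
top jar_a 0.63 [207. 270.] 503 [0.317 0.215 0.02 ] [[0.287
[... 1893 characters left out ...]
 0.66 [344. 250.] 253 [0.541 0.075 0.05 ] [[0.501, 0.039, -0.001], [0.555, 0.088, 0.06]]
scene jar_a 0.65 [320. 191.] 103 [ 0.491 -0.127  0.051] [[0.473, -0.142, 0.018], [0.505, -0.113, 0.054]]
scene cup 0.67 [440. 247.] 548 [0.303 0.203 0.036] [[0.284, 0.177, 0.002], [0.344, 0.236, 0.064]]
scene mirror 0.42 [356. 147.] 75 [ 0.275 -0.236  0.006] [[0.224, -0.297, -0.001], [0.342, -0.189, 0.012]]
scene spray 0.79 [234. 188.] 1349 [ 0.718 -0.217  0.147] [[0.669, -0.247, 0.007], [0.748, -0.2, 0.232]]
scene spray 0.49 [337. 208.] 1322 [ 0.488 -0.033  0.077] [[0.426, -0.081, 0.072], [0.55, 0.018, 0.108]]
scene can 0.9 [312. 324.] 709 [0.729 0.213 0.12 ] [[0.701, 0.172, -0.0], [0.749, 0.23, 0.129]]
```

View pics/top0.png

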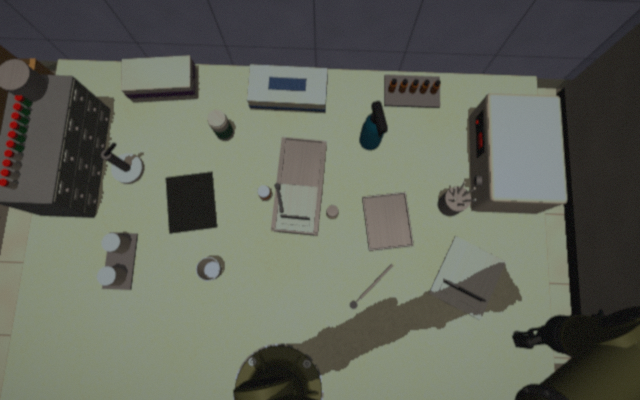

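View pics/scene0.png

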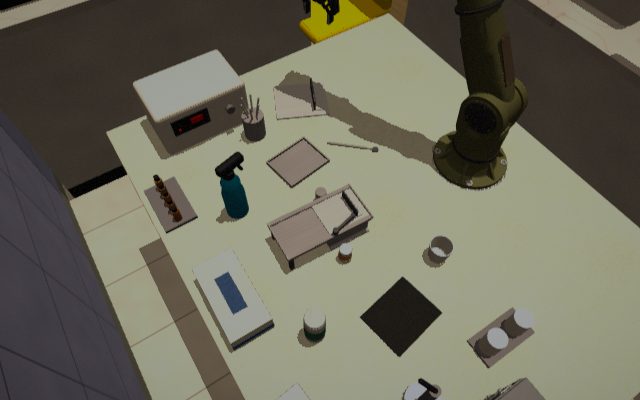

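The top view shows the case at (300,185), its handle at (295,217), and the catch running (279,187)–(282,213). The dish is on the right at (387,222), the mat on the left at (191,202), and the jars hug the case at (265,192) and (332,212). The large look-alike lid is far right at (470,280).

```bash
python3 - <<'E'
from h import *
def rect(p):
    (c,s,a)=cv2.minAreaRect((p[:,:2]*1000).astype(np.float32)); return np.round(c,1),np.round(s,1),round(a,2)
for c in("top","scene"):
    im,d=vision.grab_frame(c)
    allp=cloud(c,d>0,d)
    b=allp[(abs(allp[:,0]-.56)<.18)&(abs(allp[:,1]+.03)<.1)]
    e=b[(b[:,2]>.066)&(b[:,2]<.086)]
    print(c,"case",rect(e),len(e))
    h=b[(b[:,2]>.0865)]; print("high",rect(h),len(h),np.round(h[::max(1,len(h)//45)],3).tolist())
    for n,(x,y) in dict(dish=(.474,-.288),mat=(.509,.286)).items():
        e=allp[(abs(allp[:,0]-x)<.13)&(abs(allp[:,1]-y)<.12)]
        lo=.0025 if n=="mat" else .003
        e=e[(e[:,2]>lo)&(e[:,2]<.03)]; 
        m=np.median(e[:,:2],0);print(n,rect(e),len(e))
    for n in("dish","mat"):
        r=models.masks_of(c,n)
        for q in r[:1]: print(n,"mask",rect(cloud(c,q["mask"],d)))
E
```

```text
top case (array([555.7, -32.1]), array([128.4, 269. ]), 86.69) 4123
high (array([554.6, -31.1]), array([127.6, 262.4]), 85.05) 216 [[0.683, -0.069, 0.087], [0.639, -0.091, 0.089], [0.577, 0.018, 0.088], [0.551, 0.029, 0.102], [0.549, 0.032, 0.1], [0.548, 0.02, 0.104], [0.545, 0.025, 0.104], [0.541, 0.03, 0.106], [0.543, 0.02, 0.101], [0.54, 0.025, 0.102], [0.538, 0.028, 0.098], [0.535, 0.028, 0.098], [0.533, 0.025, 0.097], [0.529, 0.022, 0.1], [0.526, 0.022, 0.102], [0.523, 0.024, 0.104], [0.521, 0.022, 0.1], [0.517, 0.019, 0.104], [0.516, 0.016, 0.099], [0.512, 0.031, 0.089], [0.507, 0.021, 0.1], [0.505, 0.021, 0.097], [0.502, 0.021, 0.098], [0.508, -0.09, 0.087], [0.496, 0.017, 0.103], [0.493, 0.015, 0.101], [0.491, 0.012, 0.099], [0.488, 0.012, 0.099], [0.485, 0.012, 0.099], [0.482, 0.008, 0.104], [0.479, 0.008, 0.105], [0.477, 0.011, 0.102], [0.475, 0.011, 0.098], [0.473, 0.009, 0.092], [0.465, 0.007, 0.105], [0.463, 0.005, 0.106], [0.462, -0.006, 0.109], [0.463, -0.017, 0.108], [0.461, 0.005, 0.1], [0.46, -0.007, 0.108], [0.461, -0.02, 0.106], [0.461, -0.031, 0.107], [0.461, -0.
[... 1377 characters left out ...]
.504, 0.016, 0.101], [0.51, 0.015, 0.1], [0.496, 0.02, 0.094], [0.504, 0.022, 0.098], [0.512, 0.023, 0.102], [0.517, 0.022, 0.1], [0.522, 0.019, 0.095], [0.529, 0.02, 0.099], [0.516, 0.025, 0.093], [0.532, 0.024, 0.1], [0.542, 0.02, 0.099], [0.532, 0.028, 0.102], [0.544, 0.027, 0.106], [0.548, 0.024, 0.101], [0.538, 0.032, 0.103], [0.542, 0.034, 0.104], [0.546, 0.035, 0.104], [0.546, 0.031, 0.092], [0.545, 0.035, 0.092], [0.608, 0.023, 0.087]]
dish (array([ 473.9, -288.1]), array([239.6, 259.8]), 89.96) 2026
mat (array([509., 286.]), array([239.7, 259.5]), 89.99) 4035
dish mask (array([ 467.6, -287.8]), array([168.3, 132. ]), 8.67)
mat mask (array([505.6, 285.1]), array([173.8, 142.9]), 9.8)
```

```bash
cat >> h.py <<'E'
CY=np.radians(-3.3); CO=np.array([.491,-.0285])
def W(x,y,z,o=None,yaw=None):
    o=CO if o is None else o; a=CY if yaw is None else yaw
    c,s=np.cos(a),np.sin(a); return [o[0]+c*x-s*y,o[1]+s*x+c*y,z]
def rep(t=""):
    s=get_state();print(t,"t=%.2f"%s["time"],np.round(s["tcp_pos"],4),"F",np.round(s["contact_force"],1),"w %.4f"%s["width"],"q7 %.2f"%s["qpos"][6]);return s
E
python3 - <<'E'
from h import *
for k in(1,-1):
    for n,p,y in(("c",W(8,0,.2),CY),("lid",W(85,0,.088),CY),("tray",W(0,0,.035),CY),("dish",[.474,-.288,.02],.145),("mat",[.508,.286,.03],.17)):
        q=ctrl.ik(p,down(y+k*np.pi/2));print(k,n,None if q is None else np.round(q,2))
E
```

```text
1 c None
1 lid None
1 tray [ 0.37  0.62 -0.55  2.08  0.57  0.6  -0.63]
1 dish [ 0.8   0.69 -0.47  1.92  0.5   0.65  0.16]
1 mat [-0.06  0.8  -0.83  1.84  0.77  0.86 -1.11]
-1 c None
-1 lid None
-1 tray [-0.64  0.9   1.15  2.09 -1.08  0.94 -2.06]
-1 dish [ 0.4   0.66  0.16  1.93 -0.18  0.56 -2.31]
-1 mat [ 0.1   0.99 -1.23  1.84  1.04  1.14  1.8 ]
```

```bash
python3 - <<'E'
from h import *
for yaw in (90,70,45,20,0,-20,-45,-90):
    print(yaw,[(n,None if (q:=ctrl.ik(p,down(CY+np.radians(yaw)))) is None else np.round(q,1).tolist()) for n,p in(("c2",W(8,0,.2)),("c14",W(8,0,.14)),("c",W(8,0,.09)),("ce",W(8,70,.09)),("l0",W(-60,0,.09)),("l1",W(85,0,.09)))])
E
```

```text
90 [('c2', None), ('c14', None), ('c', None), ('ce', None), ('l0', None), ('l1', None)]
70 [('c2', None), ('c14', None), ('c', None), ('ce', None), ('l0', None), ('l1', None)]
45 [('c2', None), ('c14', None), ('c', None), ('ce', None), ('l0', None), ('l1', None)]
20 [('c2', None), ('c14', None), ('c', None), ('ce', None), ('l0', None), ('l1', None)]
0 [('c2', None), ('c14', None), ('c', None), ('ce', None), ('l0', None), ('l1', None)]
-20 [('c2', None), ('c14', None), ('c', None), ('ce', None), ('l0', None), ('l1', None)]
-45 [('c2', None), ('c14', None), ('c', None), ('ce', None), ('l0', None), ('l1', None)]
-90 [('c2', None), ('c14', None), ('c', None), ('ce', None), ('l0', None), ('l1', None)]
```

```bash
python3 - <<'E'
from h import *
for p in ([.2,-.592,.231],[.2,-.5,.231],[.3,-.45,.2],[.35,-.35,.2],[.42,-.25,.2],[.45,-.1,.2],[.5,-.03,.2],[.45,-.03,.15],[.55,-.03,.15],[.55,-.03,.09]):
    print(p,[None if (q:=ctrl.ik(p,down(np.radians(y)))) is None else np.round(q,2).tolist() for y in(19,87,-93)])
E
```

```text
[0.2, -0.592, 0.231] [[1.35, 0.51, -0.24, 1.5, 0.13, 1.15, -0.15], [1.53, 0.54, -0.54, 1.5, 0.29, 1.18, 0.89], [1.05, 0.51, 0.26, 1.51, -0.14, 1.14, -1.86]]
[0.2, -0.5, 0.231] [[1.32, 0.38, -0.26, 1.73, 0.11, 1.05, -0.21], [1.53, 0.41, -0.56, 1.73, 0.24, 1.08, 0.84], [0.97, 0.38, 0.24, 1.73, -0.1, 1.04, -1.94]]
[0.3, -0.45, 0.2] [[1.12, 0.41, -0.27, 1.77, 0.13, 0.98, -0.43], [1.32, 0.44, -0.56, 1.77, 0.27, 1.01, 0.6], [0.78, 0.41, 0.23, 1.77, -0.11, 0.97, -2.14]]
[0.35, -0.35, 0.2] [[0.96, 0.34, -0.3, 1.88, 0.13, 0.93, -0.64], [1.16, 0.38, -0.59, 1.88, 0.25, 0.96, 0.4], [0.6, 0.34, 0.18, 1.89, -0.08, 0.92, -2.37]]
[0.42, -0.25, 0.2] [[0.77, 0.34, -0.38, 1.9, 0.15, 0.93, -0.92], [0.96, 0.38, -0.65, 1.89, 0.27, 0.96, 0.13], [0.4, 0.33, 0.11, 1.9, -0.05, 0.92, -2.66]]
[0.45, -0.1, 0.2] [[0.56, 0.31, -0.53, 1.96, 0.2, 0.92, -1.3], [0.72, 0.35, -0.75, 1.96, 0.29, 0.95, -0.22], [-0.59, 0.5, 1.15, 1.97, -0.54, 1.02, -2.38]]
[0.5, -0.03, 0.2] [[0.43, 0.38, -0.58, 1.87, 0.25, 0.97, -1.5], [0.56, 0.42, -0.79, 1.86, 0.35, 1.0, -0.43], [-0.7, 0.58, 1.15, 1.88, -0.6, 1.09, -2.51]]
[0.45, -0.03, 0.15] [[0.41, 0.37, -0.54, 2.05, 0.27, 0.79, -1.53], [0.55, 0.41, -0.75, 2.05, 0.38, 0.82, -0.47], [-0.72, 0.58, 1.15, 2.07, -0.67, 0.94, -2.39]]
[0.55, -0.03, 0.15] [[0.33, 0.5, -0.48, 1.81, 0.29, 0.9, -1.52], [0.49, 0.56, -0.75, 1.81, 0.46, 0.96, -0.51], [-0.64, 0.74, 1.15, 1.82, -0.76, 1.1, -2.4]]
[0.55, -0.03, 0.09] [[0.26, 0.57, -0.39, 1.88, 0.3, 0.75, -1.53], [0.44, 0.62, -0.67, 1.88, 0.51, 0.83, -0.55], [-0.62, 0.85, 1.15, 1.89, -0.91, 1.05, -2.27]]
```

```bash
cat >> h.py <<'E'
D=down(CY+np.pi/2)
E
python3 - <<'E'
from h import *
ctrl.close_gripper(20)
ctrl.movep([.40,-.27,.22],D); rep()
ctrl.movep(W(8,-2,.15),D); rep()
ctrl.movel(W(8,-2,.091)); rep("down")
for y in range(10,71,10):
    ctrl.movel(W(8,y,.091),max_speed=.08); rep(y)
ctrl.movel(W(8,60,.091)); ctrl.movel(W(8,45,.15));rep()
im,d=vision.grab_frame("top");cv2.imwrite("pics/top1.png",cv2.resize(im[120:260,230:370],(700,700)))
E
```

```text
t=3.68 [ 0.3995 -0.2717  0.2199] F [ 0.9 -1.1  0.2] w 0.0002 q7 0.21Traceback (most recent call last):
  File "<stdin>", line 4, in <module>
station.Unreachable: the arm cannot take that pose within its joint ranges
```

My helper took metres while I passed millimetres, so I'm fixing that.

```bash
sed -i 's/    o=CO if o/    x,y=x*.001,y*.001; o=CO if o/' h.py
python3 - <<'E'
from h import *
ctrl.movep(W(8,-2,.15),D); rep()
ctrl.movel(W(8,-2,.091)); rep("down")
for y in range(10,71,20):
    ctrl.movel(W(8,y,.091),max_speed=.08); rep(y)
ctrl.movel(W(8,60,.091)); ctrl.movel(W(8,45,.15));rep()
im,d=vision.grab_frame("top");cv2.imwrite("pics/top1.png",cv2.resize(im[120:260,230:370],(700,700)))
E
```

```text
t=4.72 [ 0.4989 -0.0329  0.15  ] F [ 0.8 -0.6 -0.6] w -0.0003 q7 -0.43
down t=5.27 [ 0.4991 -0.0318  0.0914] F [ 0.3 -0.3 -0.4] w 0.0001 q7 -0.51
10 t=5.57 [ 0.5001 -0.0182  0.0918] F [ 0.5 -0.  -0. ] w 0.0001 q7 -0.53
30 t=5.97 [0.5007 0.0015 0.0911] F [-0.1  1.2 -0.4] w 0.0004 q7 -0.57
50 t=6.37 [0.5021 0.0216 0.0911] F [ 0.1 -0.3 -0.1] w 0.0001 q7 -0.61
70 t=6.77 [0.5031 0.0417 0.0911] F [-0.1 -0.4 -0.5] w 0.0000 q7 -0.65
 t=7.58 [0.5014 0.016  0.1497] F [-0.1  0.1 -0.7] w -0.0002 q7 -0.52
```

View pics/top1.png

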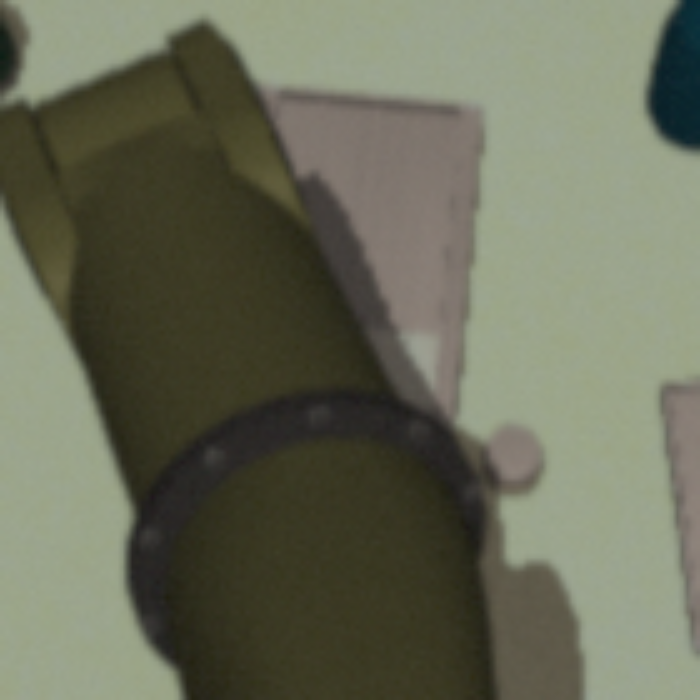

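The arm hides the catch in this top view; only jar_b at (515,455) and the runway show. I'll check the catch from the scene camera's depth, then go to the lid.

```bash
python3 - <<'E'
from h import *
ctrl.movel(W(-62,0,.15),max_speed=.25)
im,d=vision.grab_frame("scene");p=cloud("scene",d>0,d)
c,s=np.cos(CY),np.sin(CY); L=(p[:,:2]-CO)@np.array([[c,-s],[s,c]])*1000
m=(L[:,0]>-20)&(L[:,0]<70)&(abs(L[:,1]-90)<50)&(p[:,2]>.089)&(p[:,2]<.105)
print(np.round(L[m][::4]).tolist())
cv2.imwrite("pics/sc1.png",cv2.resize(im[130:290,240:440],(800,640))[:600])
ctrl.movel(W(-62,0,.09));rep()
E
```

```text
[[45.0, 51.0], [44.0, 55.0], [48.0, 56.0], [50.0, 60.0], [40.0, 63.0], [31.0, 70.0], [46.0, 64.0], [37.0, 69.0], [29.0, 76.0], [56.0, 59.0], [46.0, 64.0], [39.0, 72.0], [29.0, 77.0], [19.0, 81.0], [11.0, 88.0], [50.0, 65.0], [40.0, 70.0], [33.0, 77.0], [25.0, 85.0], [16.0, 90.0], [5.0, 93.0], [-6.0, 101.0], [38.0, 72.0], [30.0, 78.0], [22.0, 85.0], [12.0, 91.0], [5.0, 99.0], [-5.0, 102.0], [22.0, 86.0], [14.0, 94.0], [2.0, 103.0], [18.0, 91.0], [11.0, 98.0], [3.0, 106.0], [8.0, 99.0], [-1.0, 110.0]]
 t=8.71 [ 0.4295 -0.0242  0.09  ] F [ 0.2 -0.9  0.2] w 0.0000 q7 -0.54
```

View pics/sc1.png

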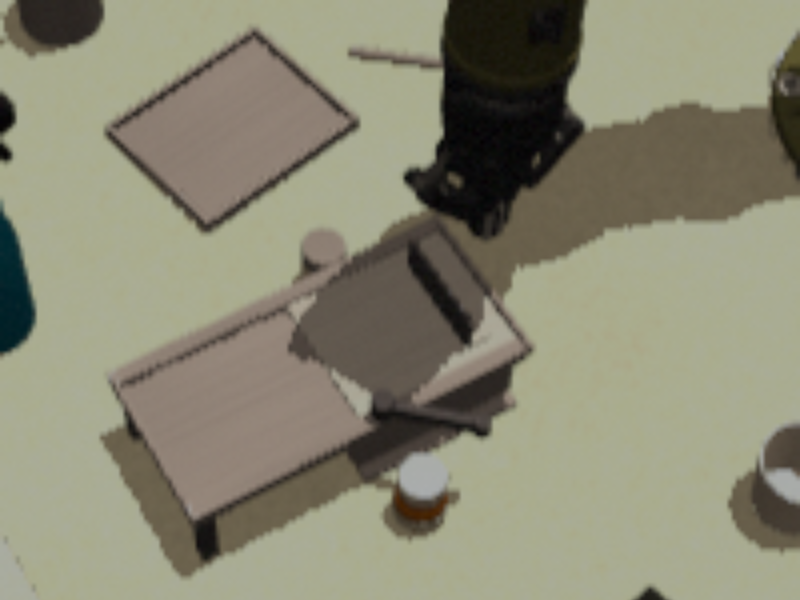

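The catch now runs (380,403)–(488,428), swung off the case to about 1.1 rad. The jars are untouched and the handle at (440,290) is free, so I'll push the lid.

```bash
python3 - <<'E'
from h import *
ctrl.movel(W(-45,0,.09),max_speed=.08); rep()
for x in range(-20,71,30): ctrl.movel(W(x,0,.09),max_speed=.12); rep(x)
for x in range(74,105,3):
    ctrl.movel(W(x,0,.09),max_speed=.06); s=rep(x)
    if np.linalg.norm(np.array(s["contact_force"])[:2])>7: break
x-=15
ctrl.movel(W(x,0,.09)); ctrl.movel(W(x-20,0,.16)); ctrl.ungrasp()
ctrl.movel(W(-30,0,.24),max_speed=.25)
s=rep();im,d=vision.grab_frame("wrist");cv2.imwrite("pics/w1.png",im)
for t in("upper_grip","lid_handle"):
  for r in models.masks_of("wrist",t)[:2]:
    p=cloud("wrist",r["mask"],d,s); print(t,r["p"],r["point"],np.round(np.percentile(p,[2,50,98],axis=0),3).tolist())
p=cloud("wrist",d>0,d,s)
c,q=np.cos(CY),np.sin(CY); L=(p[:,:2]-CO)@np.array([[c,-q],[q,c]])*1000
g=(np.abs(L)<45).all(1)&(p[:,2]>.056)&(p[:,2]<.075)
r=cv2.minAreaRect(L[g].astype(np.float32));print("grip local",r,g.sum(),np.median(p[g,2]),np.percentile(L[g],[2,98],axis=0))
h=(p[:,2]>.085)&(abs(L[:,1])<45)&(L[:,0]>50);print("handle",np.percentile(L[h],[5,50,95],axis=0) if h.any() else 0)
E
```

```text
t=9.07 [ 0.4467 -0.0259  0.0905] F [ 0.2  0.2 -0. ] w 0.0003 q7 -0.53
-20 t=9.43 [ 0.4707 -0.0273  0.09  ] F [-0.8 -0.1 -1. ] w -0.0003 q7 -0.52
10 t=9.83 [ 0.5001 -0.029   0.0898] F [-0.1 -0.5  0.2] w -0.0001 q7 -0.51
40 t=10.23 [ 0.53   -0.0307  0.0898] F [0.1 0.2 0.2] w 0.0001 q7 -0.50
70 t=10.63 [ 0.5599 -0.0324  0.0898] F [-0.6  0.4 -0.4] w -0.0003 q7 -0.48
74 t=10.88 [ 0.5645 -0.0328  0.09  ] F [ 0.3  0.2 -1.6] w 0.0000 q7 -0.48
77 t=11.13 [ 0.568 -0.033  0.09 ] F [-0.7 -0.3 -0.5] w -0.0003 q7 -0.48
80 t=11.38 [ 0.5712 -0.0331  0.09  ] F [0.2 0.5 0.4] w 0.0000 q7 -0.48
83 t=11.63 [ 0.5743 -0.0333  0.09  ] F [-0.1  0.1  0.2] w 0.0002 q7 -0.47
86 t=11.88 [ 0.575  -0.0335  0.0897] F [-6.2 -0.3  3.8] w -0.0001 q7 -0.47
89 t=12.13 [ 0.5751 -0.0335  0.0895] F [-14.3   1.3  10.6] w -0.0004 q7 -0.47
 t=14.42 [ 0.4617 -0.0273  0.2399] F [ 0.  -0.3  0.3] w 0.0855 q7 -0.31
upper_grip 0.9 [350.2, 171.4] [[0.441, -0.072, 0.034], [0.492, -0.027, 0.037], [0.545, 0.013, 0.066]]
lid_handle 0.96 [493.8, 180.5] [[0.557, -0.088, 0.074], [0.619, -0.033, 0.076], [0.681, 0.013, 0.107]]
lid_handle 0.58 [339.6, 344.3] [[0.392, -0.317, 0.001], [0.477, -0.264, 0.004], [0.549, -0.217, 0.014]]
grip local ((1.565953254699707, -1.5279903411865234), (25.861520767211914, 44.25590896606445), 1.7312812805175781) 1310 0.06557662772512338 [[-11.18508062 -22.41358768]
 [ 14.08034122  20.33017163]]
handle [[ 96.73641769 -36.14353993]
 [ 97.35660592   1.63842725]
 [100.06640663  35.77126132]]
```

View pics/w1.png

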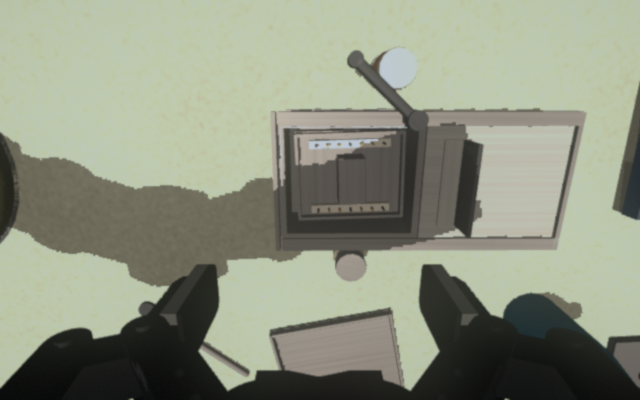

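The lid is at its far stop with the handle at (468,190). The upper tray's grip shows at (350,178), and the catch points outward to (355,60). Next is the upper tray.

```bash
python3 - <<'E'
from h import *
Q=down(CY+.015+np.pi/2)
ctrl.movep(W(.7,-1.2,.12),Q);rep()
ctrl.movel(W(.7,-1.2,.07),max_speed=.15);rep()
for z in(.062,.053,.045):
    ctrl.movel(W(.7,-1.2,z),max_speed=.06);s=rep(z)
    if abs(s["contact_force"][2])>8: ctrl.movel(W(.7,-1.2,.1)); raise SystemExit("contact")
ctrl.close_gripper(50);rep("grip")
ctrl.movel(W(.7,-1.2,.075),max_speed=.06);rep("lift")
ctrl.movel(W(.7,-1.2,.20),max_speed=.2);s=rep("up")
im,d=vision.grab_frame("wrist");cv2.imwrite("pics/w2.png",im)
E
```

```text
t=15.13 [ 0.4917 -0.0291  0.1199] F [-0.2  0.8  0.7] w 0.0854 q7 -0.46
 t=15.62 [ 0.4923 -0.0297  0.0713] F [0.6 0.1 0.2] w 0.0855 q7 -0.53
0.062 t=15.90 [ 0.4918 -0.0298  0.0623] F [ 0.8  0.5 -0.4] w 0.0853 q7 -0.54
0.053 t=16.20 [ 0.4913 -0.0297  0.0526] F [ 0.6 -0.1  0.4] w 0.0853 q7 -0.56
0.045 t=16.48 [ 0.4913 -0.0297  0.0445] F [ 0.  -0.5  0.2] w 0.0853 q7 -0.57
grip t=17.07 [ 0.492  -0.0297  0.0454] F [-0.3  0.2  5.2] w 0.0249 q7 -0.57
lift t=17.72 [ 0.4916 -0.0299  0.0751] F [-0.7 -0.2 -1.6] w 0.0250 q7 -0.53
up t=18.49 [ 0.4909 -0.03    0.199 ] F [-0.4  0.9 -2.7] w 0.0252 q7 -0.37
```

View pics/w2.png

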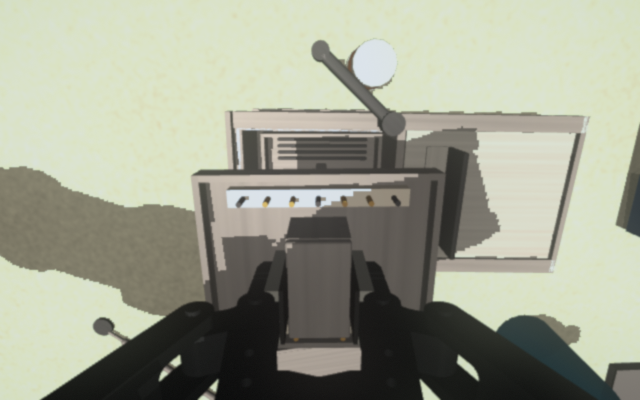

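The upper tray is held level, with its grip at (320,280) and the lower tray still in the well. Now to the dish.

```bash
python3 - <<'E'
from h import *
Q=down(np.radians(8.4)+np.pi/2); P=[.475,-.2885]
ctrl.movep(P+[.16],Q);rep()
ctrl.movel(P+[.05],max_speed=.2); s=rep(); f0=s["contact_force"][2]
ctrl.movel(P+[.024],max_speed=.08)
for z in np.arange(.022,.0125,-.0015):
    ctrl.movel(P+[z],max_speed=.03);s=rep(round(z,4))
    if s["contact_force"][2]>f0+2.5: break
ctrl.ungrasp();rep("open")
ctrl.movel(P+[.06],max_speed=.1);ctrl.movel(P+[.2],max_speed=.25)
ctrl.movep(W(-30,0,.22),D)
s=rep();im,d=vision.grab_frame("wrist");cv2.imwrite("pics/w3.png",im)
p=cloud("wrist",d>0,d,s)
c,q=np.cos(CY),np.sin(CY); L=(p[:,:2]-CO)@np.array([[c,-q],[q,c]])*1000
g=(np.abs(L)<35).all(1)&(p[:,2]>.050)&(p[:,2]<.065)
print("fin",cv2.minAreaRect(L[g].astype(np.float32)),g.sum(),np.median(L[g],0),np.median(p[g,2]))
for r in models.masks_of("wrist","lower_grip")[:2]: print(r["p"],r["point"],r["mask"].sum(),np.round(cv2.minAreaRect((cloud("wrist",r["mask"],d,s)[:,:2]*1000).astype(np.float32))[0],1))
im,d=vision.grab_frame("top");cv2.imwrite("pics/top2.png",im)
for r in models.masks_of("top","upper_grip")[:1]:
  p=cloud("top",r["mask"],d);print("upper",r["p"],cv2.minAreaRect((p[:,:2]*1000).astype(np.float32)),np.median(p[:,2]))
E
```

```text
t=19.57 [ 0.4756 -0.2866  0.1599] F [ 0.3  1.1 -1.6] w 0.0252 q7 0.25
 t=20.27 [ 0.4762 -0.2877  0.051 ] F [-0.8 -0.9 -2.7] w 0.0250 q7 0.14
0.022 t=20.99 [ 0.4751 -0.2886  0.0222] F [-0.2 -0.3 -1.6] w 0.0249 q7 0.11
0.0205 t=21.24 [ 0.4749 -0.2885  0.0205] F [ 0.7  0.6 -1.5] w 0.0248 q7 0.10
0.019 t=21.49 [ 0.4749 -0.2885  0.0189] F [ 0.4 -0.8 -1.1] w 0.0252 q7 0.10
0.0175 t=21.74 [ 0.475  -0.2885  0.0175] F [ 0.5  0.6 -1.3] w 0.0250 q7 0.10
0.016 t=21.99 [ 0.4751 -0.2886  0.0174] F [-3.4  1.8 14.1] w 0.0248 q7 0.10
open t=22.61 [ 0.475  -0.2885  0.0159] F [-0.1 -0.8 -1. ] w 0.0854 q7 0.10
 t=24.93 [ 0.4611 -0.0281  0.2193] F [-0.4 -0.4 -0.7] w 0.0852 q7 -0.35
fin ((1.2424468994140625, -1.0557842254638672), (10.129438400268555, 28.503616333007812), 1.127122402191162) 357 [0.81324104 0.39099188] 0.05755787847555016
0.79 [350.3, 170.7] 10009 [490.9 -32.6]
0.22 [396.9, 90.3] 1917 [530.3  50.6]
upper 0.89 ((475.8686218261719, -287.8177185058594), (108.34590911865234, 88.6904296875), 9.017268180847168) 0.01142139130155346
```

```bash
python3 -c "
import cv2,numpy as np
a=cv2.imread('pics/w3.png');b=cv2.imread('pics/top2.png')[170:270,340:440]
cv2.imwrite('pics/m3.png',cv2.resize(np.hstack([a,cv2.resize(b,(400,400))]),(800,308)))"
```

```text
(no output)
```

View pics/m3.png

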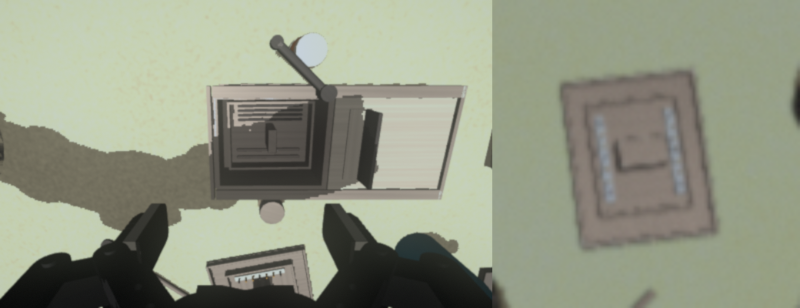

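The upper tray sits flat and centred in the dish (right panel), and the lower tray's fin shows at (270,140) on the left. Taking the lower tray.

```bash
python3 - <<'E'
from h import *
Q=down(CY+.015+np.pi/2); X=(.7,-1.0)
ctrl.movep(W(*X,.12),Q)
ctrl.movel(W(*X,.06),max_speed=.15);rep()
for z in(.05,.041,.033):
    ctrl.movel(W(*X,z),max_speed=.06);s=rep(z)
    if abs(s["contact_force"][2])>8: ctrl.movel(W(*X,.1)); raise SystemExit("contact")
ctrl.close_gripper(60);rep("grip")
ctrl.movel(W(*X,.06),max_speed=.06);rep("lift")
ctrl.movel(W(*X,.20),max_speed=.2);s=rep("up")
if s["width"]<.006: raise SystemExit("lost")
Q=down(np.radians(9.9)+np.pi/2); P=[.508,.2862]
ctrl.movep(P+[.16],Q);rep()
ctrl.movel(P+[.06],max_speed=.2); s=rep(); f0=s["contact_force"][2]
ctrl.movel(P+[.038],max_speed=.08)
for z in np.arange(.0365,.026,-.001):
    ctrl.movel(P+[z],max_speed=.03);s=rep(round(z,4))
    if s["contact_force"][2]>f0+2.5: break
ctrl.ungrasp();rep("open")
ctrl.movel(P+[.08],max_speed=.1);ctrl.movel(P+[.22],max_speed=.25)
ctrl.movep([.36,.05,.30],D); rep()
im,d=vision.grab_frame("top");cv2.imwrite("pics/top3.png",im)
for t in("lower_grip","upper_grip"):
 for r in models.masks_of("top",t)[:2]:
  p=cloud("top",r["mask"],d);print(t,r["p"],cv2.minAreaRect((p[:,:2]*1000).astype(np.float32)),np.median(p[:,2]))
im,d=vision.grab_frame("scene");cv2.imwrite("pics/sc3.png",im)
E
```

```text
t=26.18 [ 0.4924 -0.0295  0.0615] F [-0.1 -0.2  0.2] w 0.0857 q7 -0.56
0.05 t=26.50 [ 0.4916 -0.0296  0.0501] F [0.7 0.5 1.1] w 0.0854 q7 -0.58
0.041 t=26.80 [ 0.4913 -0.0295  0.0405] F [ 0.  -0.1 -0.4] w 0.0855 q7 -0.59
0.033 t=27.08 [ 0.4913 -0.0295  0.0326] F [1.3 0.3 0. ] w 0.0851 q7 -0.61
grip t=27.77 [ 0.4919 -0.0296  0.0333] F [-0.1 -0.8  3.9] w 0.0095 q7 -0.61
lift t=28.37 [ 0.4917 -0.0297  0.0602] F [-0.2 -0.5 -2.8] w 0.0088 q7 -0.57
up t=29.22 [ 0.4909 -0.0298  0.1989] F [ 0.5  0.4 -2.6] w 0.0088 q7 -0.38
 t=30.43 [0.5087 0.2842 0.1596] F [-0.2  0.1 -2.3] w 0.0086 q7 -0.83
 t=31.07 [0.5088 0.286  0.0608] F [ 0.7 -0.8 -1.2] w 0.0089 q7 -0.93
0.0365 t=31.75 [0.5081 0.2863 0.0367] F [ 1.6  0.8 -1.7] w 0.0090 q7 -0.95
0.0355 t=32.00 [0.508  0.2862 0.0355] F [ 1.1 -0.9 -2. ] w 0.0091 q7 -0.95
0.0345 t=32.25 [0.508  0.2861 0.0344] F [-1.   0.7 -1.8] w 0.0089 q7 -0.95
0.0335 t=32.50 [0.5079 0.2862 0.0334] F [ 0.5  1.  -2.7] w 0.0089 q7 -0.96
0.0325 t=32.75 [0.508  0.2862 0.0324] F [ 0.7 -0.3 -1.8] w 0.0087 q7 -0.96
0.0315 t=33.00 [0.508  0.2862 0.0314] F [ 0.8  0.1 -2.4] w 0.0084 q7 -0.96
0.0305 t=33.25 [0.508  0.2862 0.0313] F [-1.4 -1.4  6. ] w 0.0089 q7 -0.96
open t=33.98 [0.508  0.2862 0.0305] F [-0.2 -0.2  0.1] w 0.0854 q7 -0.96
 t=36.44 [0.3606 0.0504 0.2998] F [-0.1  0.4  0.5] w 0.0855 q7 -0.32
lower_grip 0.57 ((493.25518798828125, 205.68045043945312), (318.2119140625, 95.82312774658203), 63.4064826965332) 0.012009925961682981
lower_grip 0.21 ((723.0527954101562, 201.73626708984375), (52.686912536621094, 52.177398681640625), 36.33714294433594) 0.11422347824313578
upper_grip 0.72 ((475.8999938964844, -287.7952880859375), (108.8845443725586, 89.19974517822266), 9.239571571350098) 0.011365556409248318
upper_grip 0.7 ((514.1273193359375, 285.82171630859375), (168.24473571777344, 148.06704711914062), 12.710777282714844) 0.004952673112302207
```

```bash
python3 -c "
import cv2,numpy as np
a=cv2.imread('pics/top3.png')[80:320,150:440];b=cv2.imread('pics/sc3.png')[60:400,190:520]
cv2.imwrite('pics/m4.png',np.hstack([cv2.resize(a,(420,348)),cv2.resize(b,(338,348))]))"
```

```text
(no output)
```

View pics/m4.png

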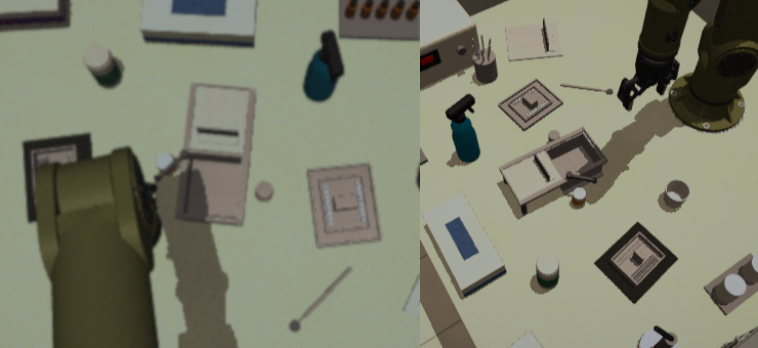

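Both views show the lower tray centred on the mat (at (637,262) in the right panel) and the upper tray square in the dish. The lid is back, the catch is out, the well is empty and the bystanders are where they were. Handing in.

```bash
python3 -c "
from h import *
print(ticket.close_job())"
```

```text
the job is handed in; nothing more can be done
None
```

The job is done and handed in at about 36 s: catch swung open, lid at its far stop, upper tray square in the middle of the dish, lower tray in the middle of the mat, everything let go, and no bystander seen to have moved.

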